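# Wedge the burner platform up to its height mark

## Robot

A 6-joint arm with a two-finger parallel gripper is mounted at the origin on a cart in front of the work surface, level with it; the furniture and walls round the work are solid. World frame = base frame: x ahead of the robot, y to its left, z up, the work surface at z = 0. Lengths are in m, angles in rad, forces in N, time in s.
With the tool pointing down it reaches from about 0.3 to 0.85 m from the base axis. Payload 4.2 kg.
Tool frame: the origin (TCP) lies on the centre line of the jaws, within the pads' length; the fingertips stand 25 mm ahead of it and the grasp point (between the pads) lies 6 mm ahead of it; y points along the fingers, z is the direction in which the jaws open and shut, and the axes are right-handed (so a half turn about y gives the same grasp; the last joint's range is limited). The gripper opens to 91 mm and grips with 3 to 60 N. Pads are 32 mm wide; open, the fingers measure 118 mm over their backs; the gripper's body (76 mm by 178 mm) begins 60 mm behind the grasp point.
Start: joints at [-1.341, 0.32, 1.565, -0, 1.257, -0.02], TCP at [0.142, -0.557, 0.239] pointing down, gripper open.
Joint ranges: [-3.11, 3.11], [-0.84, 2.01], [0.21, 2.61], [-1.34, 4.49], [0.05, 2.63], [-2.56, 2.56]. Speed limits (rad/s): [2.57, 2.57, 3.14, 3.14, 3.14, 3.14].

## Interface

Orientations are given as a unit quaternion [w, x, y, z].
In Python, from cell import observe, optics, job gives the robot as it stands.
- The arm moves only by the tool servo_tool, never from a script. Its argument "commands" is a list of rows, each a list of 7 numbers: the turn, a rotation vector about the tool's x, y, z in rad, then the shift along the tool's x, y, z in mm, then the finger opening in mm, from 0 to 91.2. In form: [[rx, ry, rz, tx, ty, tz, jaw], ...]. A call has 1 to 10 rows; each row shifts and turns the commanded pose from where the row before left it, along the tool's axes as they then stand; what a row does not reach is not made up. A row lasts 1/10 s, in which the tool goes at most 50 mm and 8.59 degrees, less where a joint would pass 70% of its speed; a pose out of reach is approached as far as the arm can. A call with a gripper value outside its range is refused whole. The fingers move at their own pace and stop on an object; the grip force is fixed at half the most. Time passes only in rows, so rows that do not move let the fingers close. It gives the time, the measured TCP pose, the force and the opening at its end, in the units of the state.
- observe(): the state, without advancing time (a new reading comes with each control period).
- optics.snapshot(name): name is "scene" or "top" or "wrist"; returns a dict with "frame" (480x640x3 uint8, red, green, blue), "K" (3x3 intrinsics, pixels), "dist" ([k1, k2, p1, p2, k3] as OpenCV has them; the pictures are not rectified), "R" (3x3) and "t" (3): a world point X has camera coordinates R X + t. Camera axes: x right, y down, z forward; pixel columns grow to the right and rows downward; lengths in m; the calibration is good to about 2 mm. A picture is of the moment at which its call begins. There is no depth.
- job.sign_off(): hands the job in, once; it reports no verdict.
Trained networks look in the newest picture that a camera, given by its name, has taken for a name from the list of things; names that differ only in an ending like _2 or _b are one class to them, and where a whole thing is asked for, a point or a joint stands for the part that bears it (a point fixed in the world has none). Each returns a list of dicts, best first, with "score" (0 to 1); they miss things now and then, are a little off and sometimes report something else, mostly with a low value. They report only what shows in the picture. A call takes as long as a camera call.
- optics.look_for(camera, target): "xyz" ([x, y, z] in m, in world coordinates, good to about 4 mm: the middle of the surface that is visible of it).
- optics.regions_of(camera, target): "pixels" (480x640 bool, what is visible of it).
The state is a dict: "time_s": time; "joint_pos": joint angles; "qvel": joint speeds; "effort": joint torques, N m; "eef_pos": TCP position; "ee_rot": TCP orientation; "force": force on the tool from outside, world axes, zero at the start; "moment": the same for the moment, N m; "width": opening from 0.0 (shut) to 1.0 (fully open).
Only numpy, scipy, OpenCV 4.12 (cv2) and the standard library are available. Lean on these libraries where they do the work, as an engineer would, in place of code of your own. Each camera call takes 0.05 s, during which the arm holds its last target. There are 200 camera calls.

## Task

Slide the steel wedge into the guide under the burner platform, thin end first, and drive it in until the platform has risen to the red height mark and is firmly nipped there against its rubber stops. Stop as soon as it bears firmly - do not ram it - then leave the wedge in place and let go. Let the wedge alone do the lifting, keep the gripper off the platform and its stand, and leave the other things on the worktop alone.

Things in the scene. Friction and masses are not known exactly. Their poses are not given: they have to be found in the camera images.
- wedge_grip (a point): Centre of the orange grip block (25 mm along, 22 mm wide across the wedge, top 55 mm and this point 36 mm above the wedge's underside) at the thick end of the loose steel wedge, 170 x 24 mm, about 0.18 kg, that lies flat on the worktop. +x points along the wedge to its thin nose, 157.5 mm ahead; z up. Between block and taper is a shank 18 mm high.
- wedge_nose (a point): Middle of the lower edge of the wedge's thin end, at the level of its underside. The nose is 4 mm high; from it the top rises 1 in 4 over 100 mm, to 29 mm. Friction alone keeps the wedge where it is left under the platform.
- guide_mouth (a point): Middle of the guide's mouth at worktop level: the wedge slides on the worktop. +x points into the guide, the way the wedge goes; z up. Two rails 16 mm high leave a channel 28 mm wide, flared to about 48 mm at the mouth over the first 30 mm. The platform's edge is 45 mm, its cross roller 75 mm past this point; at rest the roller's underside is 9 to 13 mm above the worktop.
- guide_base: The fixed guide: two dark foot plates, 140 x 44 x 8 mm, to the left and right of the channel, 126 mm over both, with aluminium rails along their inner edges. Origin at worktop level under the roller, mid-channel; +x the way the wedge goes in, z up. From 45 mm past the mouth the platform stands over it.
- stand: Fixed stand on the foot plates: two steel columns, a blue bridge over them and the aluminium scale; about 125 mm high. Origin under the roller, near worktop level, axes as the guide. Its height above the worktop differs by up to 2 mm either way, and so does the wedge's final depth, by about 8 mm.
- platform (a joint): Rise in m of the platform (grey plate 98 x 116 x 8 mm with an upright burner nozzle, about 0.5 kg, underside 40 to 44 mm above the worktop at rest) that slides up and down on the columns: 0 at rest, 0.012 at the red mark, where it meets rubber stops that stiffen quickly.
- pointer (a point): Tip of the platform's yellow pointer; level with the red mark as the platform meets its stops. Readings are too rough to tell a loose platform from a nipped one: feel it in the push along the guide, about 5 to 10 N while the platform merely rises and then growing steeply. Pressing the wedge down while pushing adds drag that hides this.
- height_mark (a point): Middle of the red line, 2 mm high, on the upright scale beside the pointer. Firmly nipped means that the wedge, left alone, bears on the roller with more than 9 N; above 32 N on the roller the stand is strained. A level push of 15 to 20 N along the guide is right, some 28 N too much.
- jar: White reagent jar with a blue cap, 73 mm across, 122 mm high; origin at the centre of its underside. To be left alone.
- dropper: Amber dropper bottle, 34 mm across, 113 mm high; origin at the centre of its underside. To be left alone.
- timer: Grey bench timer, 66 x 58 x 19 mm; origin at the centre of its underside. To be left alone.
- coupling: Brass hose coupling, 19 x 38 x 17 mm; origin at the centre of its underside. To be left alone.

How it is judged:
By the outcome, as a careful person would: the job done as asked, in the order asked, and still so for the second after the job is handed in, with the robot touching nothing.
It also fails if it takes over 64 s, if anything falls off the work surface, if the arm or the gripper's body presses on something with over 40 N, if the wrist force passes 120 N, or if a joint passes its speed limit or range.

## Working session

There is one attempt and no reset: what is moved stays moved. The work goes in short steps, Python scripts to look and compute and a tool call to move; the robot and the scene stay as the last step left them, time stands still between calls to the robot, and variables do not carry over. Pictures are saved under pics/ and viewed, about 8 in all and at most 12, crops included, and the job is handed in when it is done.

Besides the shell and the picture viewer there is one more tool, called in YAML: its name, and indented under it one key for each argument. servo_tool: Moves the arm, as the interface text tells. Its arguments: {"type":"object","properties":{"commands":{"type":"array"}},"required":["commands"]}

```bash
mkdir -p pics
cat > h.py <<'E'
import numpy as np, cv2
from cell import observe, optics, job
def snap(n,f=None):
    s=optics.snapshot(n)
    if f: cv2.imwrite('pics/'+f,cv2.cvtColor(s['frame'],cv2.COLOR_RGB2BGR))
    return s
def ray(s,u,v,z):
    p=cv2.undistortPoints(np.array([[[u,v]]],float),np.array(s['K']),np.array(s['dist']))[0,0]
    R=np.array(s['R']);t=np.array(s['t']);c=-R.T@t;d=R.T@np.array([p[0],p[1],1])
    return c+d*(z-c[2])/d[2]
def proj(s,X):
    return cv2.projectPoints(np.array(X,float).reshape(-1,1,3),cv2.Rodrigues(np.array(s['R']))[0],np.array(s['t']),np.array(s['K']),np.array(s['dist']))[0][:,0]
E
python3 - <<'E'
from h import *
o=observe();print({k:np.round(v,3).tolist() for k,v in o.items()})
for c in ['scene','top']:
    s=snap(c,c+'1.png')
    print(c,np.round(-np.array(s['R']).T@s['t'],3))
    for n in ['wedge_grip','wedge_nose','guide_mouth','guide_base','stand','platform','height_mark','pointer','jar','dropper','timer','coupling']:
        try: print(n,[(np.round(r['xyz'],3).tolist(),round(r['score'],2)) for r in optics.look_for(c,n)[:2]])
        except Exception as e: print(n,e)
print(observe()['time_s'])
E
```

```text
{'time_s': 0.0, 'joint_pos': [-1.341, 0.32, 1.566, 0.0, 1.257, -0.02], 'qvel': [0.001, 0.0, 0.001, 0.001, -0.002, 0.0], 'effort': [-0.001, -41.246, -23.197, 0.073, 0.045, -0.0], 'eef_pos': [0.142, -0.557, 0.238], 'ee_rot': [0.088, -0.088, 0.702, -0.701], 'force': [0.343, -0.835, 0.254], 'moment': [0.014, 0.003, -0.011], 'width': 0.999}
scene [ 0.299 -0.693  0.727]
wedge_grip [([0.502, -0.34, 0.016], 0.66)]
wedge_nose [([0.5, -0.335, 0.02], 0.76)]
guide_mouth [([0.549, -0.09, 0.008], 0.57)]
guide_base [([0.549, -0.094, 0.008], 0.81)]
stand [([0.569, -0.054, 0.051], 0.9), ([0.502, -0.339, 0.021], 0.35)]
platform [([0.567, -0.064, 0.052], 0.96), ([0.711, -0.289, 0.086], 0.73)]
height_mark [([0.568, -0.054, 0.055], 0.81)]
pointer [([0.567, -0.063, 0.059], 0.64)]
jar [([0.714, -0.292, 0.088], 0.75), ([0.5, -0.335, 0.019], 0.38)]
dropper []
timer [([0.413, -0.031, 0.019], 0.95)]
coupling [([0.676, -0.354, 0.015], 0.48)]
top [ 0.482 -0.212  1.111]
wedge_grip [([0.501, -0.325, 0.016], 0.86)]
wedge_nose [([0.498, -0.332, 0.016], 0.65)]
guide_mouth [([0.538, -0.098, 0.006], 0.87), ([0.564, -0.062, 0.045], 0.59)]
guide_base [([0.543, -0.099, 0.012], 0.73)]
stand [([0.572, -0.049, 0.051], 0.75), ([0.721, -0.271, 0.122], 0.56)]
platform [([0.567, -0.063, 0.048], 0.93)]
height_mark [([0.57, -0.049, 0.052], 0.73)]
pointer [([0.564, -0.061, 0.053], 0.87)]
jar [([0.719, -0.271, 0.124], 0.78)]
dropper [([0.646, -0.431, 0.064], 0.63)]
timer [([0.416, -0.018, 0.016], 0.85)]
coupling []
1.3
```

View pics/top1.png

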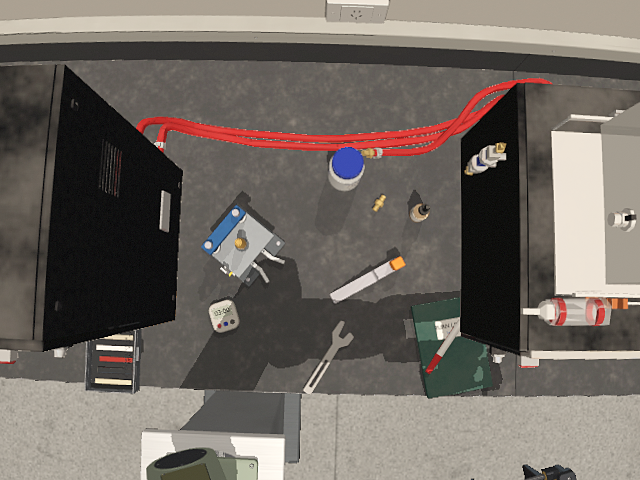

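View pics/scene1.png

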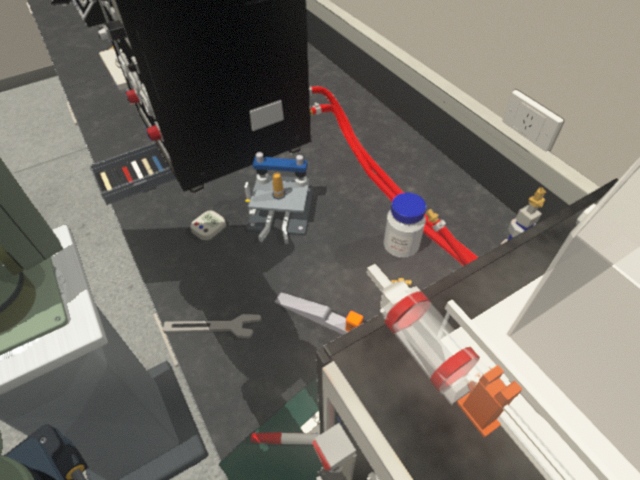

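The top view shows the wedge with its orange block at (398,263) and its nose at (333,298). The guide mouth with its flared rails is near (268,272), opening to the lower right, and the blue bridge is at (222,230). I'll zoom in next.

Run:
```python
from h import *
s=snap('top')
f=cv2.cvtColor(s['frame'],cv2.COLOR_RGB2BGR)
a=cv2.resize(f[185:305,190:300],None,fx=5,fy=5,interpolation=cv2.INTER_CUBIC)
b=cv2.resize(f[245:305,325:410],None,fx=3,fy=3,interpolation=cv2.INTER_CUBIC)
c=np.zeros((600,550+255,3),np.uint8)[:, :800];c[:600,:550]=a;c[:180,550:800]=b[:,:250]
cv2.imwrite('pics/z.png',c)
hsv=cv2.cvtColor(f,cv2.COLOR_BGR2HSV)
m=cv2.inRange(hsv,(8,150,150),(25,255,255));m[:, :380]=0;m[:,412:]=0;m[:240]=0;m[285:]=0
ys,xs=np.nonzero(m);print(len(xs),xs.mean(),ys.mean(),ray(s,xs.mean(),ys.mean(),.05))
print('rect',cv2.minAreaRect(np.c_[xs,ys].astype(np.float32)))
for u,v in [(331,297),(333,301)]: print(ray(s,u,v,.002))
```

```text
136 397.24264705882354 262.9485294117647 [ 0.53492701 -0.39004787  0.05      ]
rect ((396.8970642089844, 263.1617736816406), (10.461413383483887, 14.062884330749512), 59.03623962402344)
[ 0.4581962  -0.25327743  0.002     ]
[ 0.44955669 -0.25791325  0.002     ]
```

View pics/z.png

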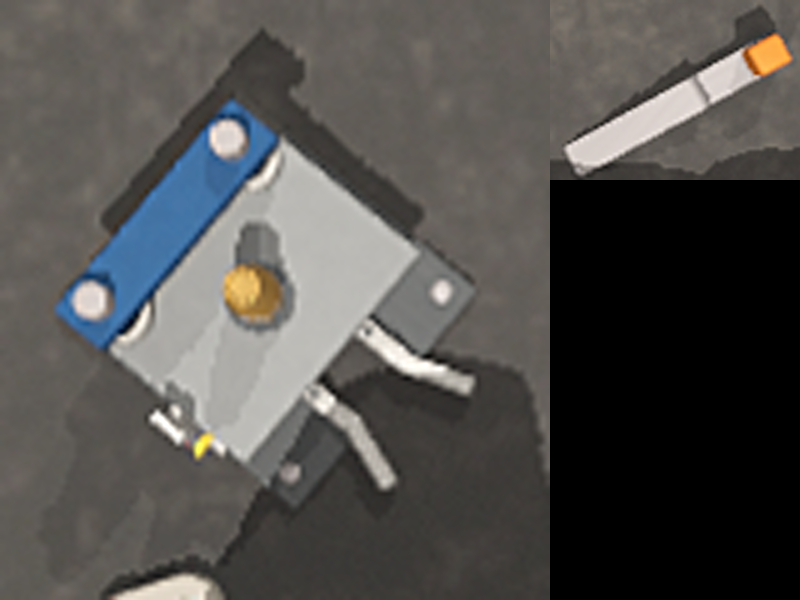

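The zoom shows the rail tips at crop (472,385) and (390,485), and the platform's front corners at (418,255) and (243,462). I'll convert these to world positions.

Run:
```python
from h import *
s=snap('top')
W={}
for n,x,y,z in [('footR',474,290,.008),('footL',295,507,.008),('tipR',472,385,.016),('tipL',390,485,.016),('bendR',368,328,.016),('bendL',318,395,.016),('platR',418,255,.05),('platL',243,462,.05),('platBR',285,143,.05),('platBL',112,350,.05)]:
    W[n]=ray(s,190+x/5,185+y/5,z);print(n,np.round(W[n],4))
for a in ['foot','tip','bend','plat']:
    d=W[a+'L']-W[a+'R'];print(a,'mid',np.round((W[a+'L']+W[a+'R'])/2,4),'w',np.linalg.norm(d),'yaw',np.degrees(np.arctan2(-d[0],d[1])))
d=(W['platBL']+W['platBR']-W['platL']-W['platR'])/2;print(np.linalg.norm(d),np.degrees(np.arctan2(d[1],d[0])))
g=ray(s,397.2,263,.05);
n=ray(s,190*0+325+(567+585-1100)/2/3,245+(148+175)/2/3,.002);print('grip',g,'nose',n,np.linalg.norm((n-g)[:2]),np.degrees(np.arctan2(*(n-g)[1::-1])))
```

```text
footR [ 0.5738 -0.1481  0.008 ]
footL [ 0.476  -0.0727  0.008 ]
tipR [ 0.5315 -0.1491  0.016 ]
tipL [ 0.4869 -0.1148  0.016 ]
bendR [ 0.5551 -0.1027  0.016 ]
bendL [ 0.5251 -0.0819  0.016 ]
platR [ 0.5845 -0.1262  0.05  ]
platL [ 0.4945 -0.0552  0.05  ]
platBR [ 0.6309 -0.0676  0.05  ]
platBL [0.5402 0.0026 0.05  ]
foot mid [ 0.5249 -0.1104  0.008 ] w 0.12345969035355706 yaw 52.38467895441709
tip mid [ 0.5092 -0.1319  0.016 ] w 0.05625435152627518 yaw 52.49107568741233
bend mid [ 0.5401 -0.0923  0.016 ] w 0.036468799378411805 yaw 55.25077453052293
plat mid [ 0.5395 -0.0907  0.05  ] w 0.11461724586207792 yaw 51.754845364722485
0.07422907699522385 51.6788978726364
grip [ 0.53481527 -0.38995875  0.05      ] nose [ 0.45434535 -0.25925036  0.002     ] 0.1534929669375448 121.61830513597523
```

```bash
cat >> h.py <<'E'
from scipy.spatial.transform import Rotation as Ro
def plan(xyz,yaw,o=None,target_flip=None):
    """target TCP xyz, x-axis of tool along world yaw +-90.. tool y down; returns rotvec in tool, shift in tool mm (pre-turn axes)"""
    o=o or observe();q=o['ee_rot'];R=Ro.from_quat([q[1],q[2],q[3],q[0]]).as_matrix()
    out=[]
    for k in (0,180):
        a=np.radians(yaw+k);X=np.array([np.cos(a),np.sin(a),0]);Y=np.array([0,0,-1.]);T=np.c_[X,Y,np.cross(X,Y)]
        rv=Ro.from_matrix(R.T@T).as_rotvec();sh=R.T@(np.array(xyz)-o['eef_pos'])*1e3;sh2=T.T@(np.array(xyz)-o['eef_pos'])*1e3
        out.append((np.round(rv,3).tolist(),np.round(sh,1).tolist(),np.round(sh2,1).tolist()))
    return out
E
python3 - <<'E'
from h import *
o=observe();q=o['ee_rot'];print(Ro.from_quat([q[1],q[2],q[3],q[0]]).as_matrix().round(3), o['eef_pos'])
for r in plan([.535,-.390,.12],121.6): print('grasp',r)
for r in plan([.42,-.24,.06],52.2): print('ins',r)
s=snap('top');u=np.array([.613,.79]);m=np.array([.511,-.128]);n=np.array([-.79,.613])
f=cv2.cvtColor(s['frame'],cv2.COLOR_RGB2BGR)
for p in [(330,320),(338,322),(352,325),(345,335),(332,345),(340,350),(306,390)]:
    w=ray(s,*p,.005)[:2];print(p,w.round(3),'along',round((w-m)@u*1e3),'lat',round((w-m)@n*1e3))
E
```

```text
[[-0.969 -0.     0.247]
 [-0.247 -0.    -0.969]
 [ 0.    -1.     0.   ]] [ 0.14213531 -0.55718307  0.23899418]
grasp ([-0.0, 1.269, -0.0], [-422.0, 119.0, -64.9], [-63.5, 119.0, -422.2])
grasp ([-0.0, -1.873, 0.0], [-422.0, 119.0, -64.9], [63.5, 119.0, 422.2])
ins ([-0.0, 2.48, -0.0], [-347.7, 178.9, -238.7], [420.9, 179.0, -25.2])
ins ([-0.0, -0.661, 0.0], [-347.7, 178.9, -238.7], [-420.9, 179.0, 25.2])
(330, 320) [ 0.408 -0.252] along -161 lat 5
(338, 322) [ 0.404 -0.27 ] along -178 lat -3
(352, 325) [ 0.398 -0.301] along -206 lat -17
(345, 335) [ 0.376 -0.286] along -207 lat 10
(332, 345) [ 0.354 -0.258] along -199 lat 44
(340, 350) [ 0.343 -0.276] along -220 lat 42
(306, 390) [ 0.254 -0.204] along -218 lat 156
```

servo_tool:
  commands:
    - [0,-0.14,0,0,0,0,70]
    - [0,-0.14,0,0,0,0,70]
    - [0,-0.14,0,0,0,0,70]
    - [0,-0.14,0,0,0,0,70]
    - [0,-0.14,0,0,0,0,70]
    - [0,-0.14,0,0,0,0,70]
    - [0,-0.14,0,0,0,0,70]

```text
time_s: 2.15
eef_pos: [0.1421, -0.5572, 0.239]
ee_rot: [-0.41, 0.41, -0.576, 0.576]
force: [-0.2, -0.5, 1.2]
width: 0.767
```

Run:
```python
from h import *
o=observe();print(o['joint_pos'],o['eef_pos'],o['time_s'])
for r in plan([.535,-.390,.16],121.6): print('grasp',r)
```

```text
[-1.34103461e+00  3.19616525e-01  1.56449854e+00  1.48067349e-05
  1.25742841e+00 -1.00577808e+00] [ 0.14213112 -0.55716416  0.23896701] 2.15
grasp ([-0.0, 2.255, -0.0], [-287.1, 79.0, 316.0], [-63.5, 79.0, -422.2])
grasp ([-0.0, -0.887, 0.0], [-287.1, 79.0, 316.0], [63.5, 79.0, 422.2])
```

servo_tool:
  commands:
    - [0,0,0,-28.7,0,31.6,70]
    - [0,0,0,-28.7,0,31.6,70]
    - [0,0,0,-28.7,0,31.6,70]
    - [0,0,0,-28.7,0,31.6,70]
    - [0,0,0,-28.7,0,31.6,70]
    - [0,0,0,-28.7,0,31.6,70]
    - [0,0,0,-28.7,0,31.6,70]
    - [0,0,0,-28.7,0,31.6,70]
    - [0,0,0,-28.7,0,31.6,70]
    - [0,0,0,-28.7,0,31.6,70]

```text
time_s: 3.15
eef_pos: [0.5375, -0.3915, 0.239]
ee_rot: [-0.408, 0.408, -0.577, 0.578]
force: [0.9, -0.1, 0.1]
width: 0.764
```

servo_tool:
  commands:
    - [0,-0.148,0,0,0,0,70]
    - [0,-0.148,0,0,0,0,70]
    - [0,-0.148,0,0,0,0,70]
    - [0,-0.148,0,0,0,0,70]
    - [0,-0.148,0,0,0,0,70]
    - [0,-0.147,0,0,0,0,70]
    - [0,0,0,0,0,0,70]

```text
time_s: 3.85
eef_pos: [0.5359, -0.3924, 0.2389]
ee_rot: [-0.616, 0.616, -0.347, 0.347]
force: [0.2, -1.1, -1.3]
width: 0.765
```

Run:
```python
from h import *
o=observe();print(o['joint_pos'],o['eef_pos'],o['time_s'])
for r in plan([.535,-.390,.16],121.6): print('grasp',r)
s=snap('wrist','w1.png')
print(-np.array(s['R']).T@s['t'])
```

```text
[-6.49241038e-01  4.62558547e-01  1.34012737e+00 -7.40906298e-05
  1.33892881e+00 -1.19494725e+00] [ 0.53594293 -0.39237544  0.23888877] 3.85
grasp ([-0.0, 3.136, 0.0], [-2.5, 78.9, 0.4], [2.5, 78.9, -0.4])
grasp ([0.0, -0.006, 0.0], [-2.5, 78.9, 0.4], [-2.5, 78.9, 0.4])
[ 0.49293456 -0.32186353  0.38509525]
```

View pics/w1.png

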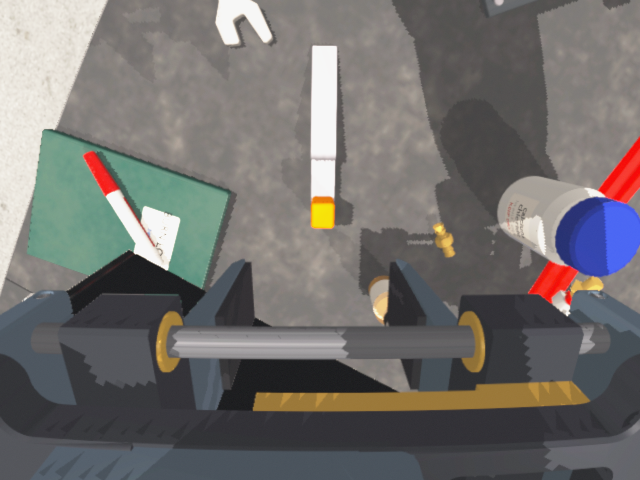

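The wrist view shows the wedge almost straight in the image, with its nose at (324,45) and its block at u 312–334, v 197–228. The dropper is at (382,300).

Run:
```python
from h import *
s=snap('wrist');f=cv2.cvtColor(s['frame'],cv2.COLOR_RGB2HSV)
m=cv2.inRange(f[180:245,290:360],(10,150,120),(30,255,255));ys,xs=np.nonzero(m);print(xs.min()+290,xs.max()+290,ys.min()+180,ys.max()+180,len(xs))
L=lambda u,v,z:ray(s,u,v,z)
b=L(323,228.5,.055);n=L(324.7,45,.003);d=(n-b)[:2];print('rear',b,'nose',n,np.linalg.norm(d),np.degrees(np.arctan2(d[1],d[0])))
dd=d/np.linalg.norm(d);print('grip',n[:2]-dd*.1575,b[:2]+dd*.0125,'blk width',np.linalg.norm(L(311.5,220,.055)-L(334.5,220,.055)),'nose w',np.linalg.norm(L(312,45,.003)-L(337,45,.003)))
c=n[:2]-dd*.1575
for p,z in [((382,300),.11),((382,280),.09),((382,310),.113)]:
  w=L(*p,z)[:2];print('dropper',w,(w-c)@dd,(w-c)@[-dd[1],dd[0]])
print([(r['xyz'],r['score']) for r in optics.look_for('wrist','dropper')])
```

```text
311 334 197 228 726
rear [ 0.5434109  -0.39907229  0.055     ] nose [ 0.45656062 -0.25193471  0.003     ] 0.17085795405343357 120.55190265620855
grip [ 0.53662081 -0.38756884] [ 0.53705692 -0.38830768] blk width 0.02171067117613082 nose w 0.02431407424969619
dropper [ 0.61031076 -0.41401267] -0.06023059289003498 -0.050017611264130575
dropper [ 0.60774436 -0.4043792 ] -0.050629994208982426 -0.052704378013509766
dropper [ 0.61430337 -0.42076022] -0.06807089117770304 -0.05002601895780091
[([0.6374, -0.4387, 0.0434], 0.67)]
```

servo_tool:
  commands:
    - [0,0.012,0,-3.2,34,3.2,70]
    - [0,0,0,0,40,0,70]
    - [0,0,0,0,40,0,70]
    - [0,0,0,0,35,0,70]
    - [0,0,0,0,20,0,70]
    - [0,0,0,0,15,0,70]
    - [0,0,0,0,9,0,70]
    - [0,0,0,0,0,0,70]

```text
time_s: 4.8
eef_pos: [0.5368, -0.3879, 0.0453]
ee_rot: [0.614, -0.614, 0.351, -0.35]
force: [-0.5, 0.7, 0.2]
width: 0.767
```

servo_tool:
  commands:
    - [0,0,0,0,0,0,40]
    - [0,0,0,0,0,0,30]
    - [0,0,0,0,0,0,20]
    - [0,0,0,0,0,0,10]
    - [0,0,0,0,0,0,10]
    - [0,0,0,0,0,0,10]
    - [0,0,0,0,0,0,10]
    - [0,0,0,0,0,0,10]

```text
time_s: 5.6
eef_pos: [0.537, -0.3881, 0.0461]
ee_rot: [-0.614, 0.614, -0.35, 0.35]
force: [0.0, -0.3, 1.1]
width: 0.241
```

servo_tool:
  commands:
    - [0,0,0,0,-10,0,10]
    - [0,0,0,0,-20,0,10]
    - [0,0,0,0,-25,0,10]
    - [0,0,0,0,0,0,10]

```text
time_s: 6.0
eef_pos: [0.539, -0.3894, 0.1049]
ee_rot: [-0.614, 0.615, -0.348, 0.353]
force: [1.2, -0.6, -1.4]
width: 0.239
```

Run:
```python
from h import *
o=observe();print(o['force'],o['eef_pos'],o['width'])
u=np.array([.613,.79]);m=np.array([.511,-.128])
g=m+u*(-.03-.1575)
for r in plan([*g,.10],52.2): print('ins',r)
s=snap('wrist');print([(r['xyz'],r['score']) for r in optics.look_for('wrist','wedge_nose')])
R=optics.regions_of('wrist','wedge_nose')[0]['pixels'];ys,xs=np.nonzero(R);print(xs.min(),xs.max(),ys.min(),ys.max())
t=ys.min()+4;print(xs[ys==t].min(),xs[ys==t].max()); k=ys.min()+80;print(xs[ys==k].min(),xs[ys==k].max())
n=np.array(o['eef_pos'])+[-.508*.1575,.861*.1575,-.039];print(proj(s,n))
```

```text
[ 1.22027227 -0.58759549 -1.36145945] [ 0.53899912 -0.38940477  0.10485087] 0.23945025713165669
ins ([0.005, -1.948, 0.008], [-170.3, 3.4, -65.4], [1.9, 4.9, 182.4])
ins ([-0.007, 1.194, 0.005], [-170.3, 3.4, -65.4], [-1.9, 4.9, -182.4])
[([0.504, -0.334, 0.0729], 0.75)]
293 347 0 326
294 345
293 346
[[320.33661224 -42.28968562]]
```

servo_tool:
  commands:
    - [0,0,0,-17,0,-6.5,10]
    - [0,0,0,-34,0,-13,10]
    - [0,0,0,-34,0,-13,10]
    - [0,0,0,-34,0,-13,10]
    - [0,0,0,-34,0,-13,10]
    - [0,0,0,-17,0,-6.5,10]

```text
time_s: 6.75
eef_pos: [0.3906, -0.2717, 0.0993]
ee_rot: [0.614, -0.614, 0.353, -0.348]
force: [0.6, 0.1, -1.7]
width: 0.235
```

servo_tool:
  commands:
    - [0,0.08,0,0,0,0,10]
    - [0,0.14,0,0,0,0,10]
    - [0,0.14,0,0,0,0,10]
    - [0,0.14,0,0,0,0,10]
    - [0,0.14,0,0,0,0,10]
    - [0,0.14,0,0,0,0,10]
    - [0,0.14,0,0,0,0,10]
    - [0,0.14,0,0,0,0,10]
    - [0,0.134,0,0,0,0,10]
    - [0,0,0,0,0,0,10]

```text
time_s: 7.75
eef_pos: [0.3937, -0.2742, 0.0998]
ee_rot: [0.311, -0.312, 0.636, -0.634]
force: [0.1, -0.1, -0.9]
width: 0.24
```

Run:
```python
from h import *
o=observe();print(o['force'],o['eef_pos'],o['width'])
u=np.array([.613,.79]);m=np.array([.511,-.128])
g=m+u*(-.03-.1575)
for r in plan([*g,.10],52.2): print('ins',r)
s=snap('wrist','w2.png')
for c in ['wrist']:
  for n in ['guide_mouth','wedge_nose','platform','guide_base']: print(n,[(np.round(r['xyz'],3),r['score']) for r in optics.look_for(c,n)])
```

```text
[ 0.0856205  -0.07887145 -0.88226564] [ 0.39371976 -0.27415027  0.09977347] 0.2398564109453366
ins ([0.0, -3.142, -0.004], [0.1, -0.2, 3.1], [-0.1, -0.2, -3.1])
ins ([0.003, 0.0, 0.0], [0.1, -0.2, 3.1], [0.1, -0.2, 3.1])
guide_mouth []
wedge_nose [(array([ 0.433, -0.222,  0.07 ]), 0.91)]
platform []
guide_base [(array([ 0.434, -0.219,  0.073]), 0.72)]
```

View pics/w2.png

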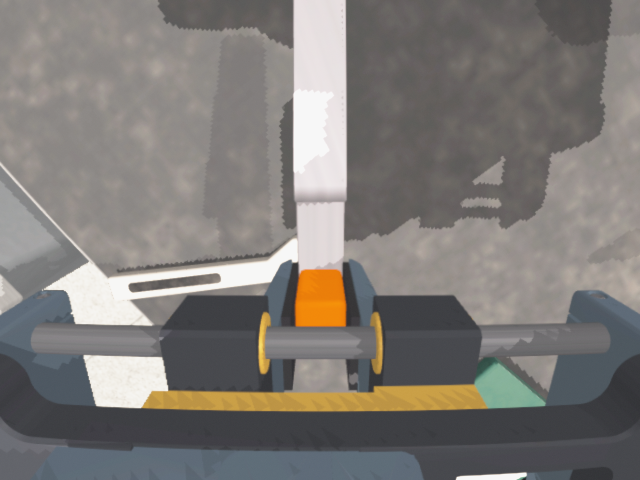

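The wrist view shows the wedge held straight in the jaws, with the wrench under the arm around (200,270). The guide is out of frame, so I'll check the alignment from the top camera.

servo_tool:
  commands:
    - [0,0,0,-10,10,3,10]
    - [0,0,0,-10,10,0,10]
    - [0,0,0,0,0,0,10]

```text
time_s: 8.3
eef_pos: [0.4089, -0.259, 0.0791]
ee_rot: [0.311, -0.312, 0.636, -0.634]
force: [-0.7, 0.9, -2.5]
width: 0.24
```

Run:
```python
from h import *
o=observe();print(o['force'],o['eef_pos'],o['width'])
def show(c,x0,x1,y0,y1,f,name):
    s=snap(c);im=cv2.cvtColor(s['frame'],cv2.COLOR_RGB2BGR)
    return s,cv2.resize(im[y0:y1,x0:x1],None,fx=f,fy=f,interpolation=cv2.INTER_CUBIC)
s,a=show('top',235,335,235,335,5,'');s2,b=show('scene',235,335,185,335,4,'')
cv2.imwrite('pics/z2.png',np.hstack([a,cv2.resize(b[:500,:],(300,375))[:375] if 0 else np.vstack([b,np.zeros((0,400,3),np.uint8)])[:500,:300]]))
n=np.array(o['eef_pos'])+[.613*.1575,.79*.1575,-.039];print('nose',n,proj(s,n),proj(s2,n))
```

```text
[-0.70340981  0.86905399 -2.48909753] [ 0.40889415 -0.25899763  0.07910714] 0.2401243126927799
nose [ 0.50544165 -0.13457263  0.04010714] [[276.56245816 273.49376654]] [[269.05731458 231.73118473]]
```

View pics/z2.png

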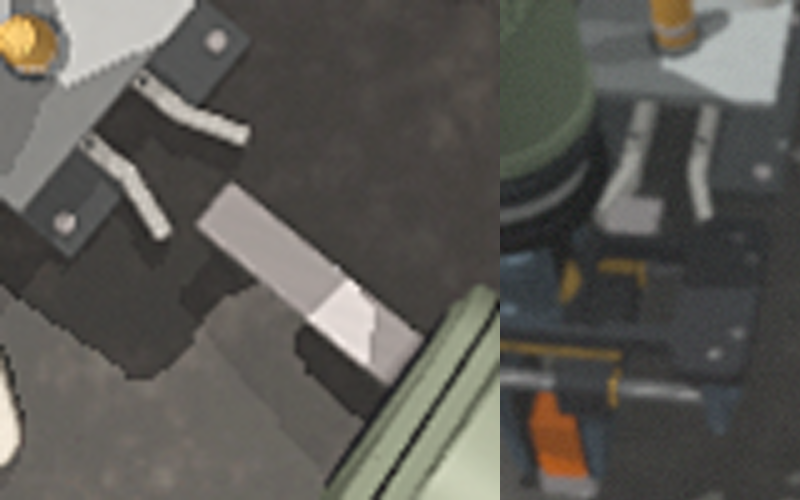

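The top view shows the nose edge at crop (233,183)–(198,222), facing the mouth between the rail tips at (248,133) and (162,236).

Run:
```python
from h import *
s=snap('top');P=lambda x,y,z:ray(s,235+x/5,235+y/5,z)[:2]
nR,nL=P(233,183,.044),P(198,222,.044);w1,w2=P(425,335,.069)if 0 else P(350,278,.067),P(308,318,.067)
tR,tL=P(246,135,.016),P(163,236,.016);bR,bL=P(141,80,.016),P(89,145,.016)
fR,fL=P(248,40,.008),P(70,258,.008)
u=np.array([.613,.79]);n=np.array([-.79,.613]);m=np.array([.511,-.128])
for k,a,b in [('nose',nR,nL),('shank',w1,w2),('tip',tR,tL),('bend',bR,bL),('foot',fR,fL)]:
    c=(a+b)/2-m;d=b-a;print(k,'along',round(c@u*1e3,1),'lat',round(c@n*1e3,1),'w',round(np.linalg.norm(d)*1e3,1),'yaw',round(np.degrees(np.arctan2(-d[0],d[1])),1))
```

```text
nose along -14.1 lat 1.4 w 22.2 yaw 49.9
shank along -77.2 lat 1.2 w 24.0 yaw 45.3
tip along -3.8 lat -0.4 w 56.9 yaw 52.4
bend along 46.8 lat 0.0 w 36.3 yaw 53.3
foot along 22.5 lat 0.1 w 123.5 yaw 52.7
```

servo_tool:
  commands:
    - [0,0,0,-10,0,1.5,10]
    - [0,0,0,-12,0,0,10]
    - [0,0,0,-12,0,0,10]
    - [0,0,0,0,10,0,10]
    - [0,0,0,0,12,0,10]
    - [0,0,0,0,7,0,10]
    - [0,0,0,0,0,0,10]

```text
time_s: 9.15
eef_pos: [0.4303, -0.2343, 0.0507]
ee_rot: [0.31, -0.312, 0.636, -0.634]
force: [0.8, -0.4, -0.5]
width: 0.24
```

servo_tool:
  commands:
    - [0,0,0,0,1,0,10]
    - [0,0,0,0,1,0,10]
    - [0,0,0,0,1,0,10]
    - [0,0,0,0,0,0,10]

```text
time_s: 9.55
eef_pos: [0.4312, -0.235, 0.0491]
ee_rot: [-0.311, 0.311, -0.635, 0.635]
force: [0.1, 0.8, -2.4]
width: 0.245
```

Run:
```python
from h import *
for i in range(4):
    o=observe();s=snap('top')
    print(o['force'].round(2) if hasattr(o['force'],'round') else o['force'],o['eef_pos'])
a=cv2.cvtColor(s['frame'],cv2.COLOR_RGB2BGR)[220:340,225:345];cv2.imwrite('pics/z3.png',cv2.resize(a,None,fx=5,fy=5,interpolation=cv2.INTER_CUBIC))
```

```text
[ 0.14  0.77 -2.39] [ 0.43123156 -0.23495224  0.04910713]
[ 0.13 -0.18 -1.07] [ 0.43126972 -0.23493709  0.04911901]
[-0.02 -0.11 -1.75] [ 0.43125083 -0.23492279  0.04913308]
[-0.33  0.06 -2.26] [ 0.43126254 -0.23490932  0.04911219]
```

View pics/z3.png

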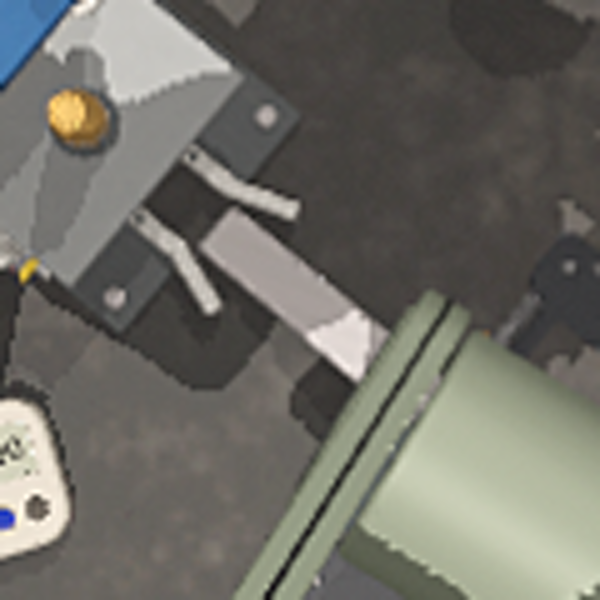

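servo_tool:
  commands:
    - [0,0,0,0,1,0,10]
    - [0,0,0,0,1,0,10]
    - [0,0,0,0,0,0,10]

```text
time_s: 10.05
eef_pos: [0.4311, -0.2348, 0.0468]
ee_rot: [0.311, -0.311, 0.635, -0.635]
force: [-0.6, 0.2, -2.3]
width: 0.238
```

servo_tool:
  commands:
    - [0,0,0,0,1,0,10]
    - [0,0,0,0,0,0,10]

```text
time_s: 10.25
eef_pos: [0.4313, -0.2349, 0.0461]
ee_rot: [-0.311, 0.311, -0.635, 0.635]
force: [-0.8, 0.1, -0.5]
width: 0.241
```

Run:
```python
from h import *
o=observe();q=o['ee_rot'];R=Ro.from_quat([q[1],q[2],q[3],q[0]]).as_matrix();print('tool yaw',np.degrees(np.arctan2(-R[1,0],-R[0,0])),R[:,1].round(4))
s=snap('top');P=lambda x,y,z:ray(s,225+x/5,220+y/5,z)[:2]
u=np.array([.613,.79]);n=np.array([-.79,.613]);m=np.array([.511,-.128])
for k,a,b in [('nose',P(237,208,.007),P(203,243,.007)),('tip',P(295,211,.016),P(215,309,.016)),('bend',P(192,154,.016),P(139,219,.016)),('ridge',P(364,312,.032),P(308,331,.026))]:
    print(k,[(round((p-m)@u*1e3,1),round((p-m)@n*1e3,1)) for p in (a,b,(a+b)/2)])
c=np.array(o['eef_pos'])[:2]-m;print(c@u,c@n)
```

```text
tool yaw 52.184967834174394 [ 3.e-04 -2.e-04 -1.e+00]
nose [(np.float64(17.5), np.float64(-13.0)), (np.float64(19.2), np.float64(8.4)), (np.float64(18.4), np.float64(-2.3))]
tip [(np.float64(-3.7), np.float64(-28.2)), (np.float64(-4.1), np.float64(26.8)), (np.float64(-3.9), np.float64(-0.7))]
bend [(np.float64(47.1), np.float64(-18.7)), (np.float64(46.7), np.float64(17.9)), (np.float64(46.9), np.float64(-0.4))]
ridge [(np.float64(-55.4), np.float64(-13.8)), (np.float64(-41.8), np.float64(8.0)), (np.float64(-48.6), np.float64(-2.9))]
-0.13328441249111403 -0.0025659633848395987
```

Both the nose and the taper sit about 2 mm to the right of the guide axis (lat −2.3 against −0.5). I'll correct by 1.8 mm, then advance.

servo_tool:
  commands:
    - [0,0,0,-1,0,-1,10]
    - [0,0,0,-2,0,-0.8,10]
    - [0,0,0,-3,0,0,10]
    - [0,0,0,-4,0,0,10]
    - [0,0,0,-5,0,0,10]
    - [0,0,0,-5,0,0,10]

```text
time_s: 10.9
eef_pos: [0.4424, -0.2176, 0.0461]
ee_rot: [-0.311, 0.311, -0.635, 0.635]
force: [-1.1, -0.8, 0.8]
width: 0.24
```

servo_tool:
  commands:
    - [0,0,0,-5,0,0,10]
    - [0,0,0,-5,0,0,10]
    - [0,0,0,-5,0,0,10]
    - [0,0,0,-5,0,0,10]

```text
time_s: 11.3
eef_pos: [0.4546, -0.2019, 0.046]
ee_rot: [-0.311, 0.311, -0.635, 0.635]
force: [-0.1, -2.2, 2.9]
width: 0.237
```

```bash
cat >> h.py <<'E'
def st(k=4):
    u=np.array([.613,.79]);n=np.array([-.79,.613]);m=np.array([.511,-.128]);F=[]
    for i in range(k): o=observe();F.append(o['force']);snap('wrist')
    F=np.mean(F,0);c=np.array(o['eef_pos'])[:2]-m
    print('t',o['time_s'],'nose along',round(((c@u)+.1575)*1e3,1),'lat',round(c@n*1e3,1),'z',round(o['eef_pos'][2],4),'F push',round(-F[:2]@u,2),'lat',round(F[:2]@n,2),'z',round(F[2],2),'w',round(o['width'],3))
E
python3 -c "from h import *;st()"
```

```text
t 11.45 nose along 64.9 lat -0.8 z 0.0461 F push -0.32 lat -0.37 z 2.46 w 0.235
```

servo_tool:
  commands:
    - [0,0,0,-5,-0.5,0,10]
    - [0,0,0,-5,0,0,10]
    - [0,0,0,-5,0,0,10]
    - [0,0,0,-5,0,0,10]

```text
time_s: 11.9
eef_pos: [0.4666, -0.1859, 0.0462]
ee_rot: [0.311, -0.311, 0.635, -0.635]
force: [0.7, -0.9, -2.4]
width: 0.242
```

```bash
python3 -c "from h import *;st()"
```

```text
t 12.05 nose along 84.5 lat -0.5 z 0.0463 F push 0.19 lat -0.27 z -1.96 w 0.243
```

servo_tool:
  commands:
    - [0,0,0,-4,0,0,10]
    - [0,0,0,-4,0,0,10]
    - [0,0,0,-4,0,0,10]
    - [0,0,0,-4,0,0,10]
    - [0,0,0,0,0,0,10]

```text
time_s: 12.6
eef_pos: [0.4768, -0.1734, 0.0465]
ee_rot: [-0.311, 0.311, -0.635, 0.635]
force: [-0.1, -0.3, -2.3]
width: 0.239
```

```bash
python3 -c "from h import *;st()"
```

```text
t 12.75 nose along 100.2 lat -0.6 z 0.0464 F push -0.01 lat 0.36 z -1.94 w 0.239
```

servo_tool:
  commands:
    - [0,0,0,-3,0,0,10]
    - [0,0,0,-3,0,0,10]
    - [0,0,0,-3,0,0,10]
    - [0,0,0,-3,0,0,10]

```text
time_s: 13.2
eef_pos: [0.4839, -0.164, 0.0464]
ee_rot: [-0.311, 0.311, -0.635, 0.635]
force: [-0.2, -0.7, -3.1]
width: 0.24
```

```bash
python3 -c "from h import *;st()"
```

```text
t 13.35 nose along 112.4 lat -0.5 z 0.0463 F push 0.14 lat -0.0 z -2.4 w 0.24
```

servo_tool:
  commands:
    - [0,0,0,-2,0.2,0,10]
    - [0,0,0,-2,0,0,10]
    - [0,0,0,-2,0,0,10]

```text
time_s: 13.7
eef_pos: [0.4865, -0.1602, 0.0463]
ee_rot: [-0.31, 0.312, -0.635, 0.635]
force: [-3.9, -5.0, 0.6]
width: 0.239
```

```bash
python3 -c "from h import *;st()"
```

```text
t 13.85 nose along 117.5 lat -0.4 z 0.0462 F push 5.07 lat 0.33 z -0.64 w 0.239
```

servo_tool:
  commands:
    - [0,0,0,-2,0,0,10]
    - [0,0,0,-2,0,0,10]
    - [0,0,0,-2,0,0,10]
    - [0,0,0,-2,0,0,10]

```text
time_s: 14.3
eef_pos: [0.4916, -0.1536, 0.0462]
ee_rot: [-0.311, 0.312, -0.635, 0.635]
force: [-2.9, -5.4, -1.0]
width: 0.24
```

```bash
python3 -c "from h import *;st()"
```

```text
t 14.45 nose along 125.9 lat -0.4 z 0.0461 F push 4.25 lat 0.22 z -1.34 w 0.241
```

servo_tool:
  commands:
    - [0,0,0,-2,0,0,10]
    - [0,0,0,-2,0,0,10]
    - [0,0,0,-2,0,0,10]
    - [0,0,0,-2,0,0,10]
    - [0,0,0,-2,0,0,10]

```text
time_s: 15.0
eef_pos: [0.498, -0.1455, 0.0461]
ee_rot: [-0.311, 0.311, -0.635, 0.635]
force: [-3.0, -5.0, -1.7]
width: 0.241
```

```bash
python3 -c "from h import *;st()"
```

```text
t 15.15 nose along 136.1 lat -0.5 z 0.0461 F push 4.21 lat 0.02 z -2.19 w 0.238
```

servo_tool:
  commands:
    - [0,0,0,-2,0,0,10]
    - [0,0,0,-2,0,0,10]
    - [0,0,0,-2,0,0,10]
    - [0,0,0,-2,0,0,10]

```text
time_s: 15.6
eef_pos: [0.503, -0.1391, 0.0461]
ee_rot: [0.311, -0.311, 0.635, -0.635]
force: [-4.1, -4.8, -1.7]
width: 0.241
```

```bash
python3 -c "from h import *;st()"
```

```text
t 15.75 nose along 144.2 lat -0.5 z 0.0461 F push 4.47 lat 0.12 z -2.91 w 0.238
```

servo_tool:
  commands:
    - [0,0,0,-1.5,0,0,10]
    - [0,0,0,-1.5,0,0,10]
    - [0,0,0,-1.5,0,0,10]
    - [0,0,0,-1.5,0,0,10]
    - [0,0,0,0,0,0,10]

```text
time_s: 16.3
eef_pos: [0.5069, -0.1341, 0.0461]
ee_rot: [0.311, -0.311, 0.635, -0.635]
force: [-1.9, -2.4, -2.0]
width: 0.242
```

```bash
python3 -c "
from h import *
st()
s=snap('scene');a=cv2.cvtColor(s['frame'],cv2.COLOR_RGB2BGR)[140:260,220:340];cv2.imwrite('pics/z4.png',cv2.resize(a,None,fx=5,fy=5,interpolation=cv2.INTER_CUBIC))"
```

```text
t 16.45 nose along 150.2 lat -0.5 z 0.0461 F push 3.26 lat 0.18 z -3.1 w 0.242
```

View pics/z4.png

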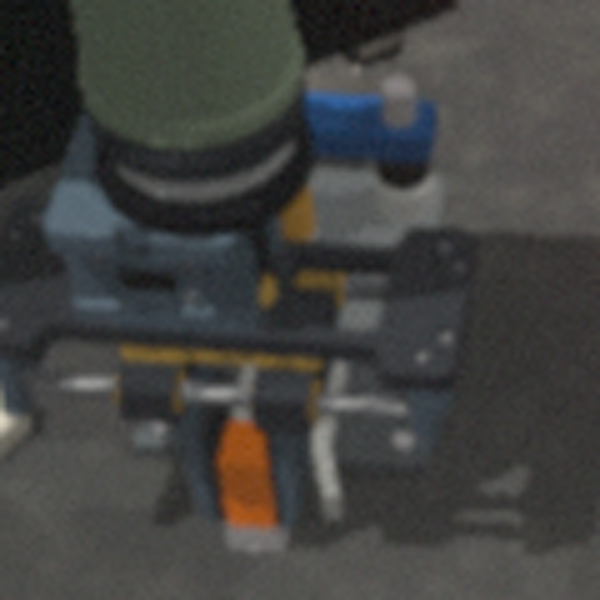

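The scene camera shows the block at (247,475) held between the rails. The arm hides the pointer, so I'll go on by feel.

servo_tool:
  commands:
    - [0,0,0,-1,0,0,10]
    - [0,0,0,-1,0,0,10]
    - [0,0,0,-1,0,0,10]
    - [0,0,0,-1,0,0,10]

```text
time_s: 16.95
eef_pos: [0.5094, -0.131, 0.0462]
ee_rot: [-0.311, 0.311, -0.635, 0.635]
force: [-3.9, -4.6, -4.1]
width: 0.238
```

```bash
python3 -c "from h import *;st()"
```

```text
t 17.1 nose along 154.4 lat -0.6 z 0.0462 F push 3.71 lat 0.36 z -4.21 w 0.239
```

servo_tool:
  commands:
    - [0,0,0,-1,0,0,10]
    - [0,0,0,-1,0,0,10]
    - [0,0,0,-1,0,0,10]

```text
time_s: 17.45
eef_pos: [0.5113, -0.1286, 0.0462]
ee_rot: [-0.311, 0.311, -0.635, 0.635]
force: [-2.0, -4.7, -4.0]
width: 0.24
```

```bash
python3 -c "from h import *;st()"
```

```text
t 17.6 nose along 157.4 lat -0.6 z 0.0462 F push 3.97 lat -0.34 z -4.31 w 0.242
```

servo_tool:
  commands:
    - [0,0,0,-1,0,0,10]
    - [0,0,0,-1,0,0,10]

```text
time_s: 17.85
eef_pos: [0.5124, -0.1271, 0.0462]
ee_rot: [-0.311, 0.311, -0.635, 0.635]
force: [-2.8, -3.8, -3.9]
width: 0.24
```

```bash
python3 -c "from h import *;st()"
```

```text
t 18.0 nose along 159.3 lat -0.6 z 0.0462 F push 3.85 lat 0.11 z -4.64 w 0.239
```

servo_tool:
  commands:
    - [0,0,0,-1,0.2,0,10]
    - [0,0,0,-1,0,0,10]
    - [0,0,0,0,0,0,10]

```text
time_s: 18.35
eef_pos: [0.514, -0.1254, 0.0461]
ee_rot: [-0.311, 0.311, -0.635, 0.635]
force: [-2.6, -2.2, -3.4]
width: 0.238
```

```bash
python3 -c "from h import *;st()"
```

```text
t 18.5 nose along 161.3 lat -0.8 z 0.0461 F push 3.08 lat 0.22 z -3.66 w 0.24
```

servo_tool:
  commands:
    - [0,0,0,-1,0,0,10]
    - [0,0,0,-0.5,0,0,10]

```text
time_s: 18.75
eef_pos: [0.5144, -0.1248, 0.0461]
ee_rot: [-0.311, 0.312, -0.635, 0.635]
force: [-3.9, -6.2, -2.3]
width: 0.241
```

```bash
python3 -c "from h import *;st()"
```

```text
t 18.9 nose along 162.1 lat -0.7 z 0.0461 F push 7.47 lat -0.69 z -3.24 w 0.238
```

servo_tool:
  commands:
    - [0,0,0,-0.5,0,0,10]
    - [0,0,0,-0.5,0,0,10]
    - [0,0,0,0,0,0,10]

```text
time_s: 19.25
eef_pos: [0.5144, -0.1245, 0.0461]
ee_rot: [-0.31, 0.312, -0.635, 0.635]
force: [-5.8, -7.7, -1.9]
width: 0.239
```

```bash
python3 -c "from h import *;st()"
```

```text
t 19.4 nose along 162.3 lat -0.6 z 0.0461 F push 9.64 lat -0.39 z -2.17 w 0.24
```

servo_tool:
  commands:
    - [0,0,0,-0.5,0,0,10]
    - [0,0,0,-0.5,0,0,10]
    - [0,0,0,-0.5,0,0,10]
    - [0,0,0,0,0,0,10]

```text
time_s: 19.85
eef_pos: [0.5145, -0.1242, 0.0461]
ee_rot: [-0.31, 0.313, -0.634, 0.635]
force: [-8.0, -12.3, -0.2]
width: 0.238
```

```bash
python3 -c "from h import *;st()"
```

```text
t 20.0 nose along 162.7 lat -0.5 z 0.0461 F push 14.06 lat -0.73 z -0.94 w 0.24
```

servo_tool:
  commands:
    - [0,0,0,-0.5,0,0,10]
    - [0,0,0,-0.5,0,0,10]
    - [0,0,0,0,0,0,10]
    - [0,0,0,0,0,0,10]

```text
time_s: 20.45
eef_pos: [0.5147, -0.1239, 0.0461]
ee_rot: [-0.31, 0.313, -0.634, 0.635]
force: [-9.1, -14.2, -0.5]
width: 0.234
```

```bash
python3 -c "from h import *;st()"
```

```text
t 20.6 nose along 163.0 lat -0.4 z 0.0461 F push 17.24 lat -1.25 z -0.44 w 0.24
```

servo_tool:
  commands:
    - [0,0,0,1,0,0,10]
    - [0,0,0,1,0,0,10]
    - [0,0,0,0.5,0,0,10]
    - [0,0,0,0,0,0,10]

```text
time_s: 21.05
eef_pos: [0.5146, -0.124, 0.0461]
ee_rot: [-0.311, 0.312, -0.635, 0.635]
force: [-4.1, -4.6, -2.2]
width: 0.239
```

```bash
python3 -c "from h import *;st()"
```

```text
t 21.2 nose along 162.9 lat -0.4 z 0.046 F push 6.22 lat 0.32 z -2.38 w 0.243
```

servo_tool:
  commands:
    - [0,0,0,0.5,0,0,24]
    - [0,0,0,0.5,0,0,28]
    - [0,0,0,0,0,0,34]
    - [0,0,0,0,0,0,40]
    - [0,0,0,0,0,0,45]
    - [0,0,0,0,0,0,45]

```text
time_s: 21.85
eef_pos: [0.5149, -0.1242, 0.0461]
ee_rot: [-0.311, 0.311, -0.635, 0.635]
force: [0.9, 0.1, -0.4]
width: 0.489
```

servo_tool:
  commands:
    - [0,0,0,1,-5,0,45]
    - [0,0,0,2,-15,0,45]
    - [0,0,0,4,-25,0,45]
    - [0,0,0,15,-30,0,45]
    - [0,0,0,30,-35,0,45]
    - [0,0,0,40,-25,0,45]
    - [0,0,0,40,0,0,45]
    - [0,0,0,40,0,0,45]
    - [0,0,0,30,0,0,45]
    - [0,0,0,0,0,0,45]

```text
time_s: 22.85
eef_pos: [0.3889, -0.2861, 0.1815]
ee_rot: [-0.309, 0.31, -0.635, 0.636]
force: [1.8, 1.5, 0.9]
width: 0.492
```

Run:
```python
from h import *
st(2)
s=snap('scene');a=cv2.cvtColor(s['frame'],cv2.COLOR_RGB2BGR)[145:265,225:325];A=cv2.resize(a,None,fx=4,fy=4,interpolation=cv2.INTER_CUBIC)
s=snap('top');a=cv2.cvtColor(s['frame'],cv2.COLOR_RGB2BGR);b=a[185:305,195:295];B=cv2.resize(b,None,fx=4,fy=4,interpolation=cv2.INTER_CUBIC)
cv2.imwrite('pics/z5.png',np.hstack([A,B]))
hsv=cv2.cvtColor(a,cv2.COLOR_BGR2HSV);m=cv2.inRange(hsv,(8,150,150),(20,255,255));m[:255]=0;m[310:]=0;m[:,:250]=0;m[:,320:]=0
ys,xs=np.nonzero(m);p=ray(s,xs.mean(),ys.mean(),.05)[:2];c=p-[.511,-.128];print(len(xs),p,'nose along',c@[.613,.79]+.1575,'lat',c@[-.79,.613])
for n in ['pointer','height_mark','jar','timer','dropper','coupling']: print(n,[(np.round(r['xyz'],3),round(r['score'],2)) for r in optics.look_for('top',n)[:1]])
```

```text
t 22.9 nose along -40.6 lat -0.5 z 0.1815 F push -1.22 lat -0.16 z 0.76 w 0.494
119 [ 0.51144625 -0.12652033] nose along 0.15894248780984643 lat 0.0005545032557878937
pointer [(array([ 0.562, -0.063,  0.062]), 0.67)]
height_mark [(array([ 0.571, -0.049,  0.062]), 0.67)]
jar [(array([ 0.722, -0.27 ,  0.117]), 0.6)]
timer [(array([ 0.414, -0.019,  0.016]), 0.68)]
dropper [(array([ 0.641, -0.431,  0.064]), 0.65)]
coupling [(array([ 0.667, -0.353,  0.015]), 0.4)]
```

View pics/z5.png

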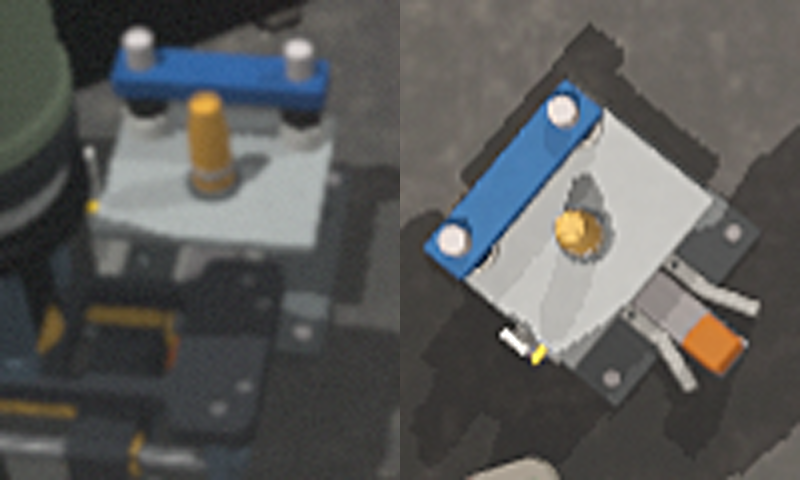

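The platform sits against its stops and the wedge is in place with the gripper clear, so I'll hand in.

```bash
python3 -c "
from h import *
print(job.sign_off())"
```

```text
the job is handed in; nothing more can be done
None
```

The wedge is driven in under the platform and the job is handed in after about 23 s of robot time. I gripped the orange block, lifted the wedge over the wrench and lowered the nose into the flared mouth. I then slid it in along the worktop.

- **Push force:** it stayed at about 3–5 N while the platform rose, then climbed steeply from about 162 mm of nose depth. I stopped at 17 N, inside the 15–20 N band.
- **Letting go:** I eased off to about 6 N before opening the jaws. The gripper moved back only about 0.1 mm, so the wedge holds by itself. I then opened and withdrew upwards and back.
- **Final pictures:** the platform is up against the black stops and the wedge is straight in the guide. The gripper is clear, and the jar, timer, dropper and coupling are where they were, within detection error.
- **Less certain:** the last camera estimate put the nose at about 159 mm, against 163 mm from the arm. That is within the measuring error. The arm hid the pointer and red mark during the push, and I did not read them closely afterwards, so the height rests on the force and the stops. I could not measure the load on the roller; I estimate about 20 N at the last push, from the ratio of push to platform weight.

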